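# Pack the core dispatch caddy

## Task

Pack the aluminium caddy for the lab: stand the solid core stub upright in the round well, lay the black UV torch lengthwise in the rimmed trough, lay the orange hardness pick lengthwise with its handle across both ribs, centred, and lay the depth gauge whose plunger is pulled out lengthwise along the middle of the bare rubber pad. Leave the bored-out core stub and the gauge with its plunger pushed in where they are on the table. Let everything go and leave it lying still.

Things in the scene. Friction and masses are not known exactly. Their poses are not given: they have to be found in the camera images.
- core_stub: Solid stub of grey, light-flecked gabbro drill core: a cylinder 36 mm in diameter and 50 mm high, standing on end on the table, with a full flat top; about 0.15 kg. Origin at the centre of its underside, z up along the core.
- bored_stub: Look-alike: the same rock, 36 mm in diameter and 50 mm high, standing on end, but with a 22 mm hole bored down its middle, open at the top. Not to be moved. Origin at the centre of its underside.
- uv_torch: Black UV torch lying on the table: square body 26 x 26 mm with a round 26 mm head, 112 mm long over all along its x, head and violet lens at +x; 26 mm high; about 0.14 kg. Origin at mid-length of its underside.
- hardness_pick: Hardness pick lying on the table: orange square handle 80 mm long (x from -40 to +40 mm), 14 mm wide and 14 mm high, with a thin steel point reaching on to x = +64 mm; about 0.05 kg. Origin at the middle of the handle's underside.
- gauge_out: Steel depth gauge with plunger pulled out, lying flat: block 70 mm long (x -55 to +15 mm), 24 wide, 20 high, a brass thumbscrew 5 mm proud at x +5; a thin rod with a 17 mm button reaches on to x +55 mm, 110 mm over all; 0.13 kg. The plunger is clamped. Origin on the underside at mid-length over all; the block's middle is at x -20 mm.
- gauge_in: Look-alike: the same gauge with its plunger pushed in, so that the button stands only 10 mm out of the block: block x from -40 to +30 mm, 24 mm wide, 20 mm high, button end at x = +40 mm, 80 mm over all. Clamped. Not to be moved. Origin at mid-length over all, on the underside.
- bay_well: Round well for the core stub: grey plate with a round raised white ring, 58 mm in inner diameter, 8 mm high, at its centre; its floor is 3 mm above the origin, the ring's top 11 mm. Fixed insert, 64 (x) x 140 mm (y), one of four side by side in any order, 66 mm pitch along x, in a fixed 272 x 150 mm aluminium caddy with 13 mm walls. Origin: centre of its underside, 4 mm above the table.
- bay_trough: Rimmed trough for the torch: flat grey floor in a rectangular white rim, 58 x 134 mm inside; floor is 3 mm above the origin, the rim's top 11 mm. Fixed insert, 64 (x) x 140 mm (y), one of four side by side in any order, 66 mm pitch along x, in a fixed 272 x 150 mm aluminium caddy with 13 mm walls. Origin: centre of its underside, 4 mm above the table.
- bay_ribs: Ribbed rest for the pick: grey plate with no rim and two raised white ribs across it (along x, 6 mm thick) at y -22 and +22 mm; their tops are 11 mm above the origin, the plate 3 mm. Fixed insert, 64 (x) x 140 mm (y), one of four side by side in any order, 66 mm pitch along x, in a fixed 272 x 150 mm aluminium caddy with 13 mm walls. Origin: centre of its underside, 4 mm above the table.
- bay_pad: Bare pad for the gauge: flat dark rubber without rim or ribs; its top is 6 mm above the origin. Fixed insert, 64 (x) x 140 mm (y), one of four side by side in any order, 66 mm pitch along x, in a fixed 272 x 150 mm aluminium caddy with 13 mm walls. Origin: centre of its underside, 4 mm above the table.
Things that resemble listed ones, but are neither listed nor needed, are in the scene too. What is shaped like the bay_well but blue is not meant. Of the things that look like the hardness_pick, the smaller one is meant.

How it is judged:
At the end, for the whole second after the job is handed in: From insert centre (across, along): stub upright in well 13, 13 mm; torch in trough 17, 15 mm; pick on both ribs 22, 17 mm (each within 0.35 rad of lengthwise); pulled-out gauge on pad 19, 16 mm, 0.25 rad. Heights 3 mm, tilts 0.12 rad, at rest. Look-alikes within 15 mm of their start (x of core_stub in the frame of bay_well between -0.013 and 0.013 m and y of core_stub in the frame of bay_well between -0.013 and 0.013 m and z of core_stub in the frame of bay_well between 0 and 0.006 m and angle between each of core_stub, uv_torch, hardness_pick, gauge_out's own z axis and vertical below 0.12 rad and linear speed of each of core_stub, uv_torch, hardness_pick, gauge_out below 0.01 m/s and angular speed of each of core_stub, uv_torch, hardness_pick, gauge_out below 0.1 rad/s and x of uv_torch in the frame of bay_trough between -0.017 and 0.017 m and y of uv_torch in the frame of bay_trough between -0.015 and 0.015 m and z of uv_torch in the frame of bay_trough between 0 and 0.006 m and angle between the x axis of uv_torch and the y axis of bay_trough, either way round below 0.35 rad and x of hardness_pick in the frame of bay_ribs between -0.022 and 0.022 m and y of hardness_pick in the frame of bay_ribs between -0.017 and 0.017 m and z of hardness_pick in the frame of bay_ribs between 0.008 and 0.014 m and angle between the x axis of hardness_pick and the y axis of bay_ribs, either way round below 0.35 rad and x of gauge_out in the frame of bay_pad between -0.019 and 0.019 m and y of gauge_out in the frame of bay_pad between -0.016 and 0.016 m and z of gauge_out in the frame of bay_pad between 0.003 and 0.009 m and angle between the x axis of gauge_out and the y axis of bay_pad, either way round below 0.25 rad and distance of each of bored_stub, gauge_in from where it was at the start of the episode below 0.015 m); the robot touches nothing.
It fails at once if the bored stub or the pushed-in gauge is moved by more than 30 mm (distance of any of bored_stub, gauge_in from where it was at the start of the episode above 0.03 m).
It also fails if it takes over 96 s, if anything falls off the work surface, if the arm or the gripper's body presses on something with over 40 N, if the wrist force passes 120 N, or if a joint passes its speed limit or range.

## Robot

A 7-joint arm with a two-finger parallel gripper is mounted at the origin on the work surface. World frame = base frame: x ahead of the robot, y to its left, z up, the work surface at z = 0. Lengths are in m, angles in rad, forces in N, time in s.
With the tool pointing down it reaches from about 0.4 to 0.875 m from the base axis. Payload 19.3 kg.
Tool frame: the origin (TCP) lies at the very end of the fingers, on their centre line; the grasp point (between the pads) lies 19 mm behind it; z points along the fingers, y is the line along which they close (so a half turn about z gives the same grasp; the last joint's range is limited). The gripper opens to 85 mm and grips with 20 to 120 N. Pads are 22 mm wide; open, the fingers measure 114 mm over their backs; the gripper's body (76 mm by 85 mm) begins 54 mm behind the grasp point. The pads swing forward as they close: fully open they stand 13 mm farther back than shut.
Start: joints at [1.217, 0.521, -0.036, 1.599, 0.021, 1.021, -0.113], TCP at [0.175, -0.6, 0.231] pointing down, gripper open.
Joint ranges: [-2.91, 2.91], [-0.3, 2.13], [-1.5, 1.42], [0.17, 2.43], [-1.26, 4.41], [0.16, 1.93], [-2.52, 2.52]. Speed limits (rad/s): [1.89, 1.89, 2.39, 2.39, 3.01, 3.01, 3.01].

## Interface

Orientations are given as a unit quaternion [x, y, z, w].
In Python, from plant import arm gives the robot as it stands.
- The arm moves only by the tool drive_tool, never from a script. Its argument "commands" is text: rows parted by semicolons, each of 5 numbers parted by spaces: the shift along the world's x, y, z in mm, then the turn about the world's z in rad, then the opening, from -1 (shut) to 1 (fully open), so that 0 is half open. A call has exactly 10 rows; each row is the pose to reach, as a shift and turn from the pose commanded when the call began; what a row does not reach only later rows make up. A row lasts 1/12 s, in which the tool goes at most 41.7 mm and 7.16 degrees, less where a joint would pass 70% of its speed; a pose out of reach is approached as far as the arm can. A call with a gripper value outside its range is refused whole. The fingers move at their own pace and stop on an object; "grip_force" is the grip in N (left out, the last holds). Time passes only in rows, so rows that repeat a pose let the fingers close, or fill a call up. It gives the time, the measured TCP pose, the force, the opening and the grip force at its end, in the units of the state.
- arm.read_state(): the state, without advancing time (a new reading comes with each control period).
- arm.get_image(name): name is "scene" or "side" or "wrist"; returns (picture, depth): 384x512x3 uint8, red, green, blue; 384x512 float32, m along the optical axis (not along the pixel's ray), 0 where there is no reading.
- arm.camera_model(name): a dict with "K" (3x3 intrinsics, pixels), "T" (4x4, takes a point from camera to world coordinates); the wrist camera has in their place "tool_from_camera" (4x4, takes a point from camera to tool coordinates, whose origin is the TCP and whose axes are the flange's). Camera axes: x right, y down, z forward; pixel columns grow to the right and rows downward; lengths in m; the calibration is good to about 2 mm. A picture is of the moment at which its call begins: read the wrist's pose just before it. camera_model takes no time and is no camera call.
- arm.finish_job(): hands the job in; it is judged then, once.
Trained networks look in the newest picture that a camera, given by its name, has taken for a name from the list of things; names that differ only in an ending like _2 or _b are one class to them, and where a whole thing is asked for, a point or a joint stands for the part that bears it (a point fixed in the world has none). Each returns a list of dicts, best first, with "score" (0 to 1); they miss things now and then, are a little off and sometimes report something else, mostly with a low value. They report only what shows in the picture. A call takes as long as a camera call. They do not tell look-alikes from the thing itself.
- arm.masks_of(name, camera): "mask" (384x512 bool, what is visible of it) and "bbox" ([left, top, right, bottom] in pixels, round what is visible of it).
- arm.place_of(name, camera): "at" ([column, row] in pixels: a listed point, or the origin of a listed thing).
The state is a dict: "time_s": time; "qpos": joint angles; "joint_velocities": joint speeds; "effort": joint torques, N m; "ee_pos": TCP position; "tcp_rot": TCP orientation; "ft_force": force on the tool from outside, world axes, zero at the start; "wrist_torque": the same for the moment, N m; "grip_width": finger opening in m; "grasp_force": force on a finger pad.
Only numpy, scipy, OpenCV 4.12 (cv2) and the standard library are available. Lean on these libraries where they do the work, as an engineer would, in place of code of your own. Each camera call takes 0.05 s, during which the arm holds its last target. There are 200 camera calls.

## Working session

There is one attempt and no reset: what is moved stays moved. The work goes in short steps, Python scripts to look and compute and a tool call to move; the robot and the scene stay as the last step left them, time stands still between calls to the robot, and variables do not carry over. Pictures are saved under pics/ and viewed, at most 14 in all, crops included, and the job is handed in when it is done.

Besides the shell and the picture viewer there is one more tool, called by a JSON object that holds its "name" and its "arguments". drive_tool: Moves the arm, as the interface text tells. Its arguments: {"type":"object","properties":{"commands":{"type":"string"},"grip_force":{"type":"number"}},"required":["commands"]}

```bash
mkdir -p pics; ls; cat > h.py <<'E'
import numpy as np, cv2
from plant import arm
from scipy.spatial.transform import Rotation as R
def shot(n,save=None):
    s=arm.read_state(); im,d=arm.get_image(n); m=arm.camera_model(n)
    if n=="wrist":
        T=np.eye(4);T[:3,:3]=R.from_quat(s["tcp_rot"]).as_matrix();T[:3,3]=s["ee_pos"];T=T@np.array(m["tool_from_camera"])
    else: T=np.array(m["T"])
    if save: cv2.imwrite("pics/"+save,im[:,:,::-1])
    K=np.array(m["K"]); v,u=np.mgrid[:384,:512]
    P=np.stack([(u-K[0,2])/K[0,0]*d,(v-K[1,2])/K[1,1]*d,d],-1)@T[:3,:3].T+T[:3,3]
    P[d==0]=np.nan
    return im,P,K,T
E
python3 - <<'E'
from h import *
s=arm.read_state();print(s)
ims=[]
names="core_stub uv_torch hardness_pick gauge_out bay_well bay_trough bay_ribs bay_pad".split()
for c in ["scene","side"]:
    im,P,K,T=shot(c,c+"0.png"); np.save(c+"P.npy",P); print(c,"campos",T[:3,3].round(2))
    for n in names:
        for r in arm.masks_of(n,c):
            m=r["mask"]; 
            if r["score"]>.3:
                q=P[m]; q=q[~np.isnan(q[:,0])]
                print(n,round(r["score"],2),np.array(r["bbox"]).astype(int),np.median(q,0).round(3),"ztop",np.percentile(q[:,2],95).round(3))
E
```

```text
pics
{'time_s': 0.0, 'qpos': array([ 1.21678019,  0.52198149, -0.03632648,  1.59999699,  0.02121992,
        1.02109992, -0.11283557]), 'joint_velocities': array([ 0.00103111, -0.00116544, -0.00090457, -0.00273536,  0.00031709,
       -0.00037091,  0.00015722]), 'effort': array([-3.32793010e-03, -9.27126646e+01,  1.97740965e+00, -3.69934487e+01,
        1.74627191e-02,  8.22765694e-03,  7.90642048e-06]), 'ee_pos': array([ 0.17487949, -0.59969016,  0.23074996]), 'tcp_rot': array([ 9.89950341e-01,  1.41414356e-01, -1.24995895e-04, -5.35707769e-04]), 'ft_force': array([-1.33932417, -0.23835376, -1.01400948]), 'wrist_torque': array([0.01445308, 0.02896271, 0.02854236]), 'grasp_force': 0.0, 'grip_width': 0.0855152961042698}
scene campos [ 1.25 -0.18  0.54]
core_stub 0.84 [187 184 204 204] [ 0.492 -0.22   0.03 ] ztop 0.048
uv_torch 0.83 [369 198 383 232] [0.631 0.215 0.023] ztop 0.025
uv_torch 0.37 [176 219 214 248] [ 0.635 -0.214  0.016] ztop 0.02
hardness_pick 0.71 [ 66 201  98 227] [ 0.512 -0.498  0.016] ztop 0.018
hardness_pick 0.65 [126 215 166 225] [ 0.545 -0.342  0.009] ztop 0.012
g
[... 699 characters left out ...]
3 126 266 146] [ 0.495 -0.496  0.015] ztop 0.021
hardness_pick 0.5 [230 152 240 167] [ 0.537 -0.332  0.014] ztop 0.017
hardness_pick 0.5 [229 280 271 295] [0.479 0.215 0.019] ztop 0.023
gauge_out 0.49 [188 170 223 190] [ 0.628 -0.203  0.016] ztop 0.023
bay_well 0.95 [302 265 351 313] [0.318 0.203 0.003] ztop 0.011
bay_well 0.72 [294 177 324 209] [ 0.326 -0.163  0.004] ztop 0.011
bay_well 0.6 [219 210 251 244] [0.52  0.007 0.008] ztop 0.015
bay_trough 0.93 [189 205 224 244] [ 0.588 -0.002  0.008] ztop 0.016
bay_ribs 0.61 [246 215 277 251] [0.455 0.013 0.008] ztop 0.015
bay_pad 0.74 [162 206 199 240] [0.653 0.    0.01 ] ztop 0.012
bay_pad 0.6 [246 166 263 186] [ 0.475 -0.207  0.035] ztop 0.051
```

```bash
python3 - <<'E'
import cv2
for n,r in (("scene",(140,260,40,440)),("side",(110,340,120,400))):
    im=cv2.imread(f"pics/{n}0.png")[r[0]:r[1],r[2]:r[3]]
    f=800/im.shape[1]; cv2.imwrite(f"pics/{n}c.png",cv2.resize(im,None,fx=f,fy=f,interpolation=cv2.INTER_CUBIC)[:600])
E
```

```text
(no output)
```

View pics/scenec.png

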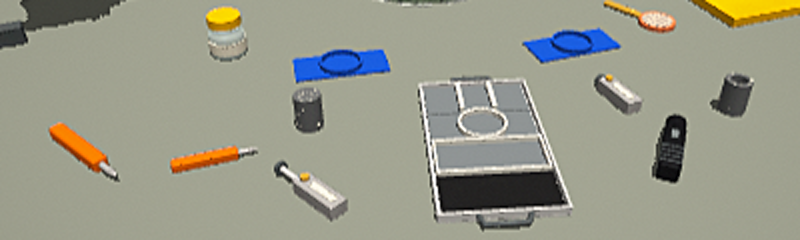

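View pics/sidec.png

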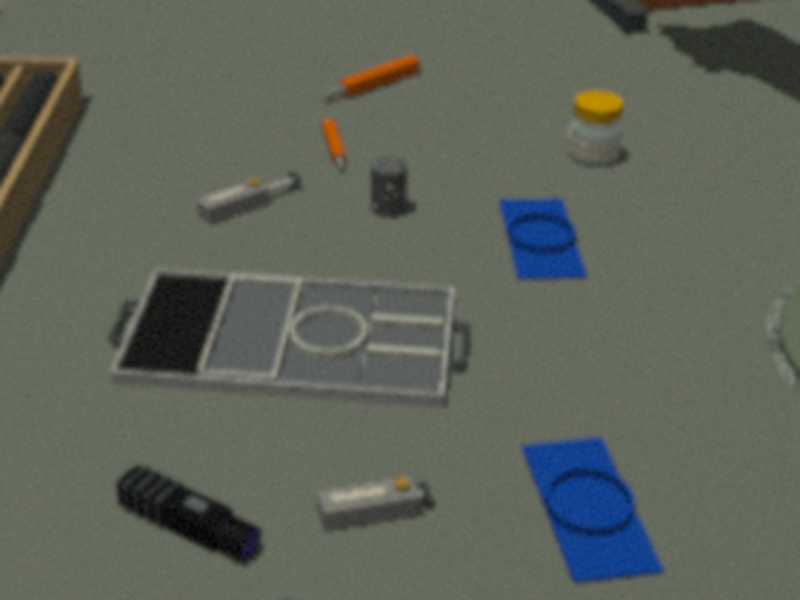

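The scene crop shows two stubs: solid at (308,110), bored at (737,95). The gauges are the pulled-out one at (312,190) and the pushed-in one at (617,93). There are two picks: the small one at (210,158) and a larger one at (85,150). The torch is at (670,148), and the caddy runs ribs, well, trough, pad from far to near. The blue wells are not meant. Next I fuse poses and go above the right-hand group.

```bash
python3 - <<'E'
from h import *
m=arm.camera_model("wrist");print(np.array(m["tool_from_camera"]).round(3),np.array(m["K"]).round(0))
A=np.load("sceneP.npy").reshape(-1,3);B=np.load("sideP.npy").reshape(-1,3)
for n,c,r,z0 in [("stub",(.49,-.215),.05,.04),("gauge",(.63,-.207),.08,.012),("pick",(.545,-.337),.08,.006),("torch",(.62,.225),.09,.015),("gin",(.485,.2),.07,.012),("bored",(.5,.3),.07,.04),("caddy",(.557,.0),.2,.009)]:
  for k,Q in (("sc",A),("si",B)):
    with np.errstate(all="ignore"):
      q=Q[(np.hypot(Q[:,0]-c[0],Q[:,1]-c[1])<r)&(Q[:,2]>z0)]
    if len(q)<5: print(n,k,len(q));continue
    print(n,k,len(q),q.mean(0).round(3),cv2.minAreaRect((q[:,:2]*1000).astype(np.float32)))
E
```

```text
[[ 0.    -0.945 -0.327  0.085]
 [ 1.     0.     0.001  0.   ]
 [-0.    -0.327  0.945 -0.141]
 [ 0.     0.     0.     1.   ]] [[264.   0. 256.]
 [  0. 264. 198.]
 [  0.   0.   1.]]
stub sc 114 [ 0.483 -0.221  0.046] ((480.7758483886719, -220.08351135253906), (35.35627365112305, 34.6612548828125), 89.71802520751953)
stub si 101 [ 0.476 -0.214  0.048] ((476.4075927734375, -217.6372528076172), (32.89738845825195, 35.695068359375), 51.77370834350586)
gauge sc 266 [ 0.634 -0.213  0.017] ((617.602783203125, -223.3792724609375), (110.34674835205078, 25.396438598632812), 38.64543533325195)
gauge si 181 [ 0.624 -0.209  0.019] ((615.2744750976562, -221.23828125), (112.40959167480469, 31.341434478759766), 36.60765075683594)
pick sc 171 [ 0.544 -0.344  0.01 ] ((540.623779296875, -337.4161682128906), (15.569395065307617, 100.22254943847656), 11.430662155151367)
pick si 75 [ 0.538 -0.337  0.013] ((536.798828125, -337.07037353515625), (13.715409278869629, 96.09919738769531), 11.634785652160645)
torch sc 305 [0.619 0.221 0.023] ((612.0311279296875, 225.41073608398438), (25.97535514831543, 113.3247146
[... 259 characters left out ...]
15852737426758), 14.960494041442871)
gin si 389 [0.478 0.212 0.019] ((475.0411682128906, 207.91921997070312), (79.58515930175781, 28.35548210144043), 17.258365631103516)
bored sc 81 [0.53  0.348 0.045] ((529.9107666015625, 348.94287109375), (28.58305549621582, 34.730587005615234), 75.15303039550781)
bored si 172 [0.523 0.35  0.048] ((523.248291015625, 350.7919921875), (27.063371658325195, 34.92130661010742), 64.30309295654297)
caddy sc 884 [ 0.586 -0.001  0.011] ((561.6156616210938, 1.1533355712890625), (152.60977172851562, 298.8795471191406), 86.14749908447266)
caddy si 2167 [0.58  0.007 0.012] ((550.5095825195312, -7.5181427001953125), (247.962890625, 304.0393371582031), 68.35941314697266)
```

{"name": "drive_tool", "arguments": {"commands": "0 0 80 0 1;40 30 120 0 1;75 60 140 0 1;110 90 150 0 1;145 120 150 0 1;180 150 150 0 1;215 180 150 0 1;250 210 150 0 1;280 235 150 0 1;310 255 150 0 1"}}

```text
time_s: 1.73
ee_pos: [0.4367, -0.382, 0.3805]
tcp_rot: [0.99, 0.141, 0.0, 0.0]
ft_force: [-0.1, -0.1, 0.5]
grip_width: 0.0854
grasp_force: 0.0
```

{"name": "drive_tool", "arguments": {"commands": "10 35 0 0 1;20 70 0 0 1;30 105 0 0 1;40 140 0 0 1;50 175 0 0 1;60 200 0 0 1;60 200 0 0 1;60 200 0 0 1;60 200 0 0 1;60 200 0 0 1"}}

```text
time_s: 2.57
ee_pos: [0.4952, -0.1847, 0.3799]
tcp_rot: [0.99, 0.141, -0.0, 0.0]
ft_force: [-0.1, 1.0, -0.3]
grip_width: 0.0853
grasp_force: 0.0
```

```bash
python3 - <<'E'
from h import *
im,P,K,T=shot("wrist","w1.png"); np.save("w1P.npy",P)
print(arm.read_state()["ee_pos"],arm.read_state()["ft_force"])
for n in "core_stub uv_torch hardness_pick gauge_out bay_well bay_trough bay_ribs bay_pad".split():
    for r in arm.masks_of(n,"wrist"):
        if r["score"]<.3: continue
        q=P[r["mask"]]; q=q[~np.isnan(q[:,0])]
        print(n,round(r["score"],2),np.array(r["bbox"]).astype(int),np.median(q,0).round(4))
        q=q[q[:,2]>np.percentile(q[:,2],95)-.01]
        print("   ",np.array2string(np.array(sum([list(x) if isinstance(x,tuple) else [x] for x in cv2.minAreaRect((q[:,:2]*1000).astype(np.float32))],[])),precision=1))
E
```

```text
[ 0.49518063 -0.18470647  0.37989122] [ 0.51505931 -0.00584944  0.3912521 ]
core_stub 0.88 [259 157 278 180] [ 0.4814 -0.2165  0.0481]
    [ 478.5 -218.    34.    35.1   63. ]
uv_torch 0.95 [ 9  1 65 51] [0.6028 0.2258 0.0227]
    [604.8 230.1  27.3 101.8  59.6]
hardness_pick 0.71 [396 163 417 221] [ 0.498  -0.4977  0.0173]
    [ 503.7 -494.9  136.7   19.2   42. ]
hardness_pick 0.69 [124  37 214 104] [0.5904 0.0038 0.0057]
    [5.9e+02 4.5e-01 1.5e+02 6.5e+01 8.6e+01]
hardness_pick 0.68 [309 146 365 158] [ 0.5399 -0.3406  0.012 ]
    [ 538.2 -336.4   14.2   98.6   11.9]
gauge_out 0.81 [278  61 304 125] [ 0.6288 -0.2106  0.0184]
    [ 615.5 -221.5  109.9   23.6   37.9]
bay_well 0.8 [196 205 259 242] [ 0.3307 -0.169   0.0017]
    [ 328.7 -169.2   66.7  139.8    4.4]
bay_well 0.6 [ 15 165  89 201] [0.322  0.1949 0.0016]
    [320.2 196.1  66.5 142.7  11.1]
bay_well 0.58 [119  80 202 137] [0.5243 0.0059 0.0056]
    [523.2   5.4 140.9  63.7  86.6]
bay_trough 0.9 [126  37 217 104] [0.5905 0.0044 0.0057]
    [589.7   2.2 144.7  66.5  85.3]
bay_ribs 0.78 [116 113 190 171] [0.4593 0.0115 0.0056]
    [458.8  10.  140.5  66.5  86.1]
bay_ribs 0.35 [135   3 226  68] [ 0.6556 -0.0036  0.0084]
    [655.7  -4.1 140.1  65.9  86.1]
bay_pad 0.62 [132   0 221  70] [ 0.6556 -0.003   0.0084]
    [655.5  -2.2 143.9  66.   85.5]
```

View pics/w1.png

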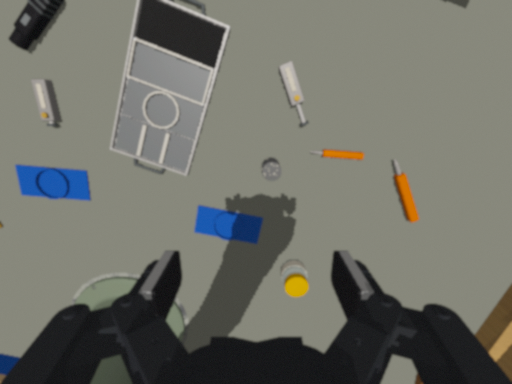

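The wrist view confirms the layout: solid stub at (270,168), pulled-out gauge at (293,92), small pick at (340,154), caddy at (170,90). The bays in order are pad, trough, well, ribs. Going down to the stub.

{"name": "drive_tool", "arguments": {"commands": "-16 -34 -40 0 1;-16 -34 -80 0 1;-16 -34 -120 0 1;-16 -34 -160 0 1;-16 -34 -200 0 1;-16 -34 -220 0 1;-16 -34 -220 0 1;-16 -34 -220 0 1;-16 -34 -220 0 1;-16 -34 -220 0 1"}}

```text
time_s: 3.85
ee_pos: [0.4806, -0.218, 0.1619]
tcp_rot: [0.99, 0.141, 0.001, 0.001]
ft_force: [-1.1, -0.5, 0.2]
grip_width: 0.0854
grasp_force: 0.0
```

```bash
cat >> h.py <<'E'
def look(n,zmin,zmax=.1,save=None,cam="wrist",c=None,r=.09):
    s=arm.read_state();im,P,K,T=shot(cam,save)
    print("tcp",s["ee_pos"].round(4),"yaw",np.degrees(R.from_quat(s["tcp_rot"]).as_matrix()[:2,0]@[1,0]) if 0 else np.degrees(np.arctan2(*R.from_quat(s["tcp_rot"]).as_matrix()[[1,0],0])).round(1))
    if c is not None: ms=[dict(mask=np.hypot(P[...,0]-c[0],P[...,1]-c[1])<r,score=1)]
    else: ms=arm.masks_of(n,cam)
    for x in ms:
        if x["score"]<.3: continue
        q=P[x["mask"]]; q=q[(q[:,2]>zmin)&(q[:,2]<zmax)]
        if len(q)<10: continue
        (a,b),(w,h),t=cv2.minAreaRect((q[:,:2]*1000).astype(np.float32))
        if w<h: w,h,t=h,w,t+90
        print(n,round(x["score"],2),len(q),"mean",(q.mean(0)*1000).round(1),"rect",round(a,1),round(b,1),"size",round(w,1),round(h,1),"long axis deg",round(t%180,1))
    return im,P
E
python3 - <<'E'
from h import *
im,P=look("core_stub",.043)
cv2.imwrite("pics/w2.png",im[60:300,130:400,::-1])
E
```

```text
tcp [ 0.4806 -0.218   0.1619] yaw 16.3
core_stub 0.65 884 mean [ 479.1 -218.4   48.5] rect 478.1 -218.2 size 35.2 32.7 long axis deg 16.8
```

View pics/w2.png

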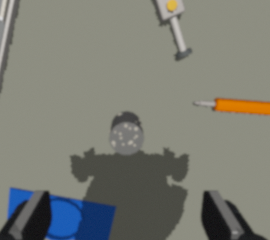

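The crop shows the stub at (127,137) with a full flat, flecked top, so it's the solid one. Grasping.

{"name": "drive_tool", "arguments": {"commands": "-1 0 -40 0 1;-1 0 -80 0 1;-1 0 -115 0 1;-1 0 -139 0 1;-1 0 -139 0 1;-1 0 -139 0 -1;-1 0 -139 0 -1;-1 0 -139 0 -1;-1 0 -139 0 -1;-1 0 -139 0 -1", "grip_force": 40}}

```text
time_s: 4.78
ee_pos: [0.4794, -0.218, 0.0226]
tcp_rot: [0.99, 0.141, 0.001, 0.001]
ft_force: [-2.3, 0.6, 16.0]
grip_width: 0.0348
grasp_force: 38.1
```

{"name": "drive_tool", "arguments": {"commands": "0 0 40 0 -1;0 0 70 0 -1;8 40 70 0 -1;16 80 70 0 -1;24 120 70 0 -1;32 160 70 0 -1;40 200 70 0 -1;44 223 70 0 -1;44 223 50 0 -1;44 223 40 0 -1"}}

```text
time_s: 5.62
ee_pos: [0.5227, 0.007, 0.0607]
tcp_rot: [0.99, 0.143, 0.001, -0.0]
ft_force: [-0.5, -1.2, -3.1]
grip_width: 0.035
grasp_force: 41.4
```

```bash
python3 - <<'E'
from h import *
s=arm.read_state();print(s["ee_pos"],s["ft_force"],s["grip_width"])
im,P=look("bay_well",.009,.02)
E
```

```text
[0.52274138 0.00699846 0.0607118 ] [-0.48453675 -1.17967835 -3.13172426] 0.035009298761670034
tcp [0.5227 0.007  0.0607] yaw 16.4
bay_well 0.69 819 mean [538.    8.7  13.2] rect 529.5 13.2 size 109.7 58.4 long axis deg 86.0
bay_well 0.63 299 mean [324.4 180.6   9.7] rect 321.7 184.0 size 64.7 40.7 long axis deg 179.4
```

{"name": "drive_tool", "arguments": {"commands": "0 -1 -20 0 -1;0 -1 -29 0 -1;0 -1 -31 0 -1;0 -1 -31 0 -1;0 -1 -31 0 0.5;0 -1 -31 0 0.5;0 -1 -31 0 0.5;0 -1 0 0 0.7;0 -1 40 0 1;0 -1 80 0 1"}}

```text
time_s: 6.55
ee_pos: [0.5217, 0.0043, 0.142]
tcp_rot: [0.99, 0.141, -0.001, -0.0]
ft_force: [-0.6, -0.7, 0.5]
grip_width: 0.0854
grasp_force: 0.0
```

{"name": "drive_tool", "arguments": {"commands": "10 -20 20 0.08 1;28 -55 30 0.16 1;46 -90 30 0.24 1;64 -125 30 0.32 1;82 -160 30 0.377 1;100 -195 30 0.377 1;109 -213 20 0.377 1;109 -213 10 0.377 1;109 -213 0 0.377 1;109 -213 0 0.377 1"}}

```text
time_s: 7.38
ee_pos: [0.6303, -0.2077, 0.1388]
tcp_rot: [0.946, 0.325, -0.001, -0.001]
ft_force: [0.7, 0.8, -0.7]
grip_width: 0.0853
grasp_force: 0.0
```

```bash
python3 - <<'E'
from h import *
print(arm.read_state()["qpos"].round(2))
im,P=look("gauge_out",.014,.03,save="w3.png")
look("g",.014,.03,c=(.6155,-.2215),r=.08)
m=np.hypot(P[...,0]-.6155,P[...,1]+.2215)<.08; q=P[m];q=q[(q[:,2]>.017)&(q[:,2]<.0225)];print(q.mean(0))
im,P,K,T=shot("scene")
look("core_stub",.045,cam="scene");look("core_stub",.045,cam="side")
E
```

```text
[ 0.4   0.69 -0.27  1.56  0.22  0.92 -0.85]
tcp [ 0.6303 -0.2077  0.1388] yaw 37.9
gauge_out 0.87 1520 mean [ 630.7 -210.1   18.7] rect 615.6 -222.1 size 110.4 23.7 long axis deg 37.3
tcp [ 0.6313 -0.2074  0.141 ] yaw 37.9
g 1 1504 mean [ 631.1 -209.9   18.7] rect 615.5 -221.9 size 110.2 24.0 long axis deg 37.7
[ 0.63336468 -0.20809472  0.01868648]
tcp [ 0.6318 -0.2077  0.1418] yaw 37.9
core_stub 0.61 121 mean [ 5.271e+02 -2.000e-01  5.290e+01] rect 524.6 -0.0 size 34.1 32.9 long axis deg 25.0
tcp [ 0.6318 -0.2081  0.1418] yaw 37.9
core_stub 0.56 158 mean [517.9   8.7  54.9] rect 517.8 4.1 size 36.3 33.4 long axis deg 92.8
```

View pics/w3.png

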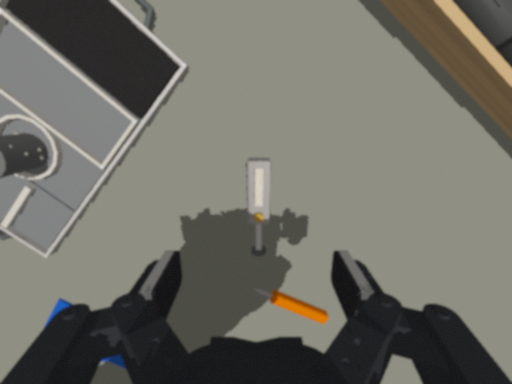

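The gauge's block is at (259,190), and its rod and button point down the image to (259,250). The stub stands in the well. Grasping the block.

{"name": "drive_tool", "arguments": {"commands": "-1 -2 -40 0 1;-1 -2 -80 0 1;-1 -2 -110 0 0.2;-1 -2 -130 0 0;-1 -2 -136 0 0;-1 -2 -137 0 0;-1 -2 -137 0 -1;-1 -2 -137 0 -1;-1 -2 -137 0 -1;-1 -2 -137 0 -1"}}

```text
time_s: 8.62
ee_pos: [0.6315, -0.211, 0.0057]
tcp_rot: [0.946, 0.324, 0.001, 0.001]
ft_force: [-1.9, 0.6, 8.7]
grip_width: 0.0225
grasp_force: 40.7
```

{"name": "drive_tool", "arguments": {"commands": "0 0 40 0 -1;2 20 60 0.11 -1;6 55 60 0.22 -1;10 90 60 0.33 -1;14 125 60 0.44 -1;18 160 60 0.55 -1;22 195 60 0.66 -1;26 227 60 0.77 -1;26 227 50 0.845 -1;26 227 40 0.845 -1"}}

```text
time_s: 9.45
ee_pos: [0.6573, 0.0188, 0.045]
tcp_rot: [0.727, 0.686, 0.001, 0.0]
ft_force: [-0.7, -1.9, -1.2]
grip_width: 0.0229
grasp_force: 40.0
```

```bash
python3 - <<'E'
from h import *
print(arm.read_state()["qpos"].round(2))
look("bay_pad",.005,.013)
look("gauge_out",.05,.08)
E
```

```text
[ 0.16  0.83 -0.44  1.61  0.46  0.8  -0.53]
tcp [0.6573 0.0188 0.045 ] yaw 86.7
bay_pad 0.8 5644 mean [656.3  30.    8.6] rect 654.5 -4.4 size 140.7 64.3 long axis deg 86.0
tcp [0.6557 0.0154 0.0428] yaw 86.1
gauge_out 0.66 4551 mean [656.7  19.7  56. ] rect 655.4 2.8 size 95.8 23.9 long axis deg 86.0
```

{"name": "drive_tool", "arguments": {"commands": "0 0 -15 0 -1;0 0 -24 0 -1;0 0 -27 0 -1;0 0 -27 0 -1;0 0 -27 0 -0.15;0 0 -27 0 -0.15;0 0 -27 0 -0.15;0 0 -10 0 -0.15;0 0 25 0 0;0 0 60 0 1"}}

```text
time_s: 10.48
ee_pos: [0.6557, 0.0164, 0.1041]
tcp_rot: [0.73, 0.684, -0.001, -0.001]
ft_force: [1.2, -0.2, 0.1]
grip_width: 0.0532
grasp_force: 0.0
```

{"name": "drive_tool", "arguments": {"commands": "0 0 30 0 1;-12 -38 40 0.05 1;-24 -76 40 0.1 1;-36 -114 40 0.15 1;-48 -152 40 0.2 1;-60 -190 40 0.25 1;-72 -228 40 0.276 1;-84 -266 40 0.276 1;-96 -304 40 0.276 1;-108 -342 40 0.276 1"}}

```text
time_s: 11.32
ee_pos: [0.5476, -0.3276, 0.1442]
tcp_rot: [0.629, 0.778, -0.0, 0.0]
ft_force: [1.0, 0.5, 0.7]
grip_width: 0.0851
grasp_force: 0.0
```

```bash
python3 - <<'E'
from h import *
print(arm.read_state()["qpos"].round(2))
im,P=look("pick",.007,.03,c=(.5385,-.338),r=.07,save="w4.png")
im,P=look("pick_handle",.010,.03,c=(.5385,-.338),r=.07)
hsv=cv2.cvtColor(im,cv2.COLOR_RGB2HSV);m=(hsv[...,1]>150)&(hsv[...,0]<20)&(np.hypot(P[...,0]-.5385,P[...,1]+.338)<.07)
q=P[m];q=q[q[:,2]>.008];print(len(q),q.mean(0),cv2.minAreaRect((q[:,:2]*1000).astype(np.float32)))
look("gauge_out",.025,.033,cam="side",c=(.656,-.003),r=.08); look("gauge_out",.025,.033,cam="scene",c=(.656,-.003),r=.08)
E
```

```text
[ 0.81  0.69 -0.56  1.62  0.43  0.95  0.31]
tcp [ 0.5476 -0.3276  0.1442] yaw 102.1
pick 1 934 mean [ 537.9 -339.8   11.8] rect 536.8 -336.0 size 100.5 13.5 long axis deg 101.7
tcp [ 0.5438 -0.3369  0.1436] yaw 101.6
pick_handle 1 852 mean [ 538.9 -344.5   12.3] rect 539.1 -346.3 size 78.4 13.9 long axis deg 101.6
873 [ 0.53829002 -0.34435567  0.01805484] ((525.079345703125, -349.21282958984375), (42.638710021972656, 78.385009765625), 11.61526870727539)
tcp [ 0.5451 -0.3332  0.1435] yaw 101.6
gauge_out 1 198 mean [654.2  18.7  29.8] rect 653.4 -4.3 size 116.1 25.0 long axis deg 85.8
tcp [ 0.5468 -0.3293  0.1437] yaw 101.8
gauge_out 1 229 mean [660.2  12.   27.8] rect 657.4 -5.2 size 110.5 25.5 long axis deg 86.5
```

View pics/w4.png

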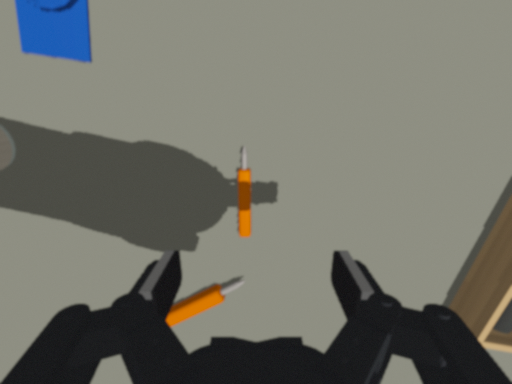

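The small orange pick is at (244,200), its point up; the larger one is at (200,300). Gauge lies well on the pad. Descending to the handle's middle.

{"name": "drive_tool", "arguments": {"commands": "-7 -18 -30 0 0.3;-7 -18 -65 0 0;-7 -18 -95 0 0;-7 -18 -115 0 0;-7 -18 -115 0 0;-7 -18 -115 0 0;-7 -18 -115 0 0;-7 -18 -115 0 0;-7 -18 -115 0 0;-7 -18 -115 0 0"}}

```text
time_s: 12.35
ee_pos: [0.542, -0.3439, 0.0301]
tcp_rot: [0.629, 0.778, 0.0, 0.001]
ft_force: [0.1, -0.6, 0.2]
grip_width: 0.0425
grasp_force: 0.0
```

{"name": "drive_tool", "arguments": {"commands": "-2 -3 -15 0 0;-2 -3 -24 0 0;-2 -3 -26 0 0;-2 -3 -26 0 0;-2 -3 -26 0 -1;-2 -3 -26 0 -1;-2 -3 -26 0 -1;-2 -3 -26 0 -1;-2 -3 -26 0 -1;-2 -3 -26 0 -1"}}

```text
time_s: 13.18
ee_pos: [0.5399, -0.3466, 0.0034]
tcp_rot: [0.629, 0.778, 0.0, 0.0]
ft_force: [-0.2, -0.2, 5.6]
grip_width: 0.0127
grasp_force: 40.7
```

{"name": "drive_tool", "arguments": {"commands": "0 0 40 0 -1;-8 15 80 -0.04 -1;-18 52 90 -0.08 -1;-28 90 90 -0.12 -1;-38 128 90 -0.16 -1;-48 166 90 -0.2 -1;-58 204 90 -0.24 -1;-68 242 90 -0.274 -1;-76 280 90 -0.274 -1;-81 315 90 -0.274 -1"}}

```text
time_s: 14.02
ee_pos: [0.4574, -0.0299, 0.0932]
tcp_rot: [0.729, 0.684, -0.0, 0.0]
ft_force: [2.1, 0.5, -1.1]
grip_width: 0.0128
grasp_force: 40.0
```

{"name": "drive_tool", "arguments": {"commands": "0 25 0 0 -1;0 45 0 0 -1;0 45 -30 0 -1;0 45 -50 0 -1;0 45 -50 0 -1;0 45 -50 0 -1;0 45 -50 0 -1;0 45 -50 0 -1;0 45 -50 0 -1;0 45 -50 0 -1"}}

```text
time_s: 14.85
ee_pos: [0.4589, 0.0131, 0.0437]
tcp_rot: [0.729, 0.684, 0.0, 0.0]
ft_force: [0.4, -0.1, -0.0]
grip_width: 0.0127
grasp_force: 39.9
```

```bash
python3 - <<'E'
from h import *
s=arm.read_state();print(s["qpos"].round(2),s["grip_width"],s["grasp_force"])
look("pick",.04,.07,c=s["ee_pos"],r=.08)
look("ribs",.012,.018,c=(.459,.01),r=.03)
E
```

```text
[ 0.15  0.61 -0.39  2.15  0.51  0.47 -0.7 ] 0.012715812892027995 39.931418895721436
tcp [0.4589 0.0131 0.0437] yaw 86.4
pick 1 7555 mean [484.6  17.2  53.7] rect 476.4 9.2 size 109.8 84.2 long axis deg 138.4
tcp [0.4589 0.0131 0.0435] yaw 86.4
ribs 1 290 mean [460.   31.3  13.6] rect 460.3 31.5 size 46.0 6.4 long axis deg 176.4
```

{"name": "drive_tool", "arguments": {"commands": "0 -2 -12 0 -1;0 -2 -22 0 -1;0 -2 -25 0 -1;0 -2 -25 0 -1;0 -2 -25 0 -0.35;0 -2 -25 0 -0.35;0 -2 -25 0 -0.35;0 -2 -5 0 -0.35;0 -2 30 0 -0.35;0 -2 70 0 0"}}

```text
time_s: 15.78
ee_pos: [0.4571, 0.0117, 0.1129]
tcp_rot: [0.729, 0.685, -0.001, -0.001]
ft_force: [1.2, -0.3, -0.1]
grip_width: 0.0386
grasp_force: 0.0
```

{"name": "drive_tool", "arguments": {"commands": "0 0 30 0.1 1;12 20 45 0.22 1;30 46 45 0.34 1;48 72 45 0.46 1;67 98 45 0.58 1;86 124 45 0.7 1;105 150 45 0.82 1;124 176 45 0.94 1;140 200 45 1.05 1;153 215 45 1.1 1"}}

```text
time_s: 16.62
ee_pos: [0.612, 0.2291, 0.1575]
tcp_rot: [0.26, 0.966, 0.0, -0.001]
ft_force: [0.0, -0.4, -0.4]
grip_width: 0.0852
grasp_force: 0.0
```

```bash
python3 - <<'E'
from h import *
print(arm.read_state()["qpos"].round(2))
arm.get_image("side")
im,P=look("uv_torch",.018,.035,save="w5.png")
im,P=look("torch",.015,.035,c=(.609,.227),r=.065)
look("pick",.02,.032,cam="side",c=(.459,.01),r=.06); look("pick",.02,.032,cam="scene",c=(.459,.01),r=.06)
E
```

```text
[ 0.03  0.75 -0.77  1.56  0.57  1.07  0.15]
tcp [0.6132 0.2312 0.1574] yaw 150.0
uv_torch 0.55 2260 mean [606.2 228.7  24. ] rect 608.5 227.4 size 110.6 26.0 long axis deg 150.1
tcp [0.6113 0.2277 0.1571] yaw 149.5
torch 1 2309 mean [605.2 229.2  23.8] rect 608.4 227.5 size 111.3 26.1 long axis deg 150.0
tcp [0.6111 0.2265 0.1573] yaw 149.4
pick 1 171 mean [466.8  21.5  27.4] rect 463.7 16.2 size 77.0 76.5 long axis deg 48.0
tcp [0.6111 0.2258 0.1575] yaw 149.4
pick 1 96 mean [463.   10.6  25.2] rect 462.7 18.8 size 97.4 15.9 long axis deg 86.5
```

View pics/w5.png

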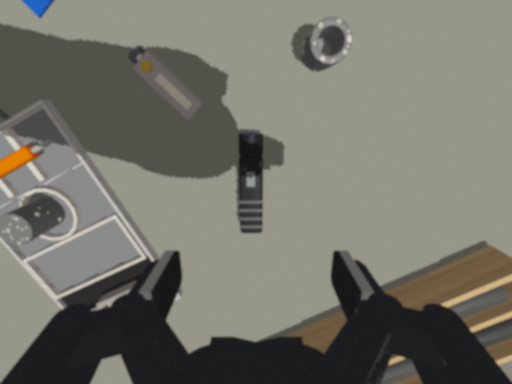

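The torch is at (250,182); gauge_in at (165,82) and the bored stub at (330,40) are clear of the fingers. The pick lies on the ribs.

{"name": "drive_tool", "arguments": {"commands": "-3 2 -40 0 1;-3 2 -80 0 0.5;-3 2 -115 0 0.3;-3 2 -138 0 0.3;-3 2 -147 0 0.3;-3 2 -147 0 0.3;-3 2 -147 0 -1;-3 2 -147 0 -1;-3 2 -147 0 -1;-3 2 -147 0 -1"}}

```text
time_s: 17.75
ee_pos: [0.6095, 0.2286, 0.0131]
tcp_rot: [0.264, 0.965, 0.001, 0.001]
ft_force: [-0.8, -0.5, 7.2]
grip_width: 0.0251
grasp_force: 39.6
```

{"name": "drive_tool", "arguments": {"commands": "0 0 40 0 -1;0 0 75 -0.12 -1;-3 -20 80 -0.24 -1;-6 -55 80 -0.36 -1;-9 -90 80 -0.48 -1;-12 -120 80 -0.6 -1;-15 -150 80 -0.72 -1;-18 -180 80 -0.84 -1;-20 -210 80 -0.96 -1;-20 -227 80 -1.08 -1"}}

```text
time_s: 18.58
ee_pos: [0.5885, -0.0026, 0.0923]
tcp_rot: [0.725, 0.689, -0.0, 0.001]
ft_force: [0.7, -0.1, -2.5]
grip_width: 0.0248
grasp_force: 40.5
```

{"name": "drive_tool", "arguments": {"commands": "0 0 0 -0.03 -1;0 0 -20 -0.03 -1;0 0 -40 -0.03 -1;0 0 -40 -0.03 -1;0 0 -40 -0.03 -1;0 0 -40 -0.03 -1;0 0 -40 -0.03 -1;0 0 -40 -0.03 -1;0 0 -40 -0.03 -1;0 0 -40 -0.03 -1"}}

```text
time_s: 19.42
ee_pos: [0.5887, 0.0013, 0.0514]
tcp_rot: [0.732, 0.681, 0.0, 0.0]
ft_force: [0.4, -0.1, -1.6]
grip_width: 0.0247
grasp_force: 40.4
```

```bash
python3 - <<'E'
from h import *
s=arm.read_state();print(s["grip_width"],s["grasp_force"])
im,P=look("torch",.055,.085,c=(.59,.001),r=.07,save="w6.png")
E
```

```text
0.024734951650795804 40.40605008602142
tcp [0.5887 0.0013 0.0514] yaw 85.8
torch 1 10245 mean [583.6   8.4  63.2] rect 568.2 9.0 size 112.1 93.3 long axis deg 72.7
```

View pics/w6.png

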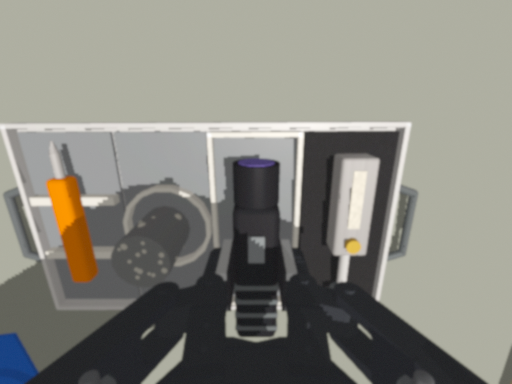

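Torch is over the trough at (257,240), with stub, pick and gauge all in place. Lower and release.

{"name": "drive_tool", "arguments": {"commands": "1 0 -15 0 -1;1 0 -26 0 -1;1 0 -31 0 -1;1 0 -31 0 -1;1 0 -31 0 -0.15;1 0 -31 0 -0.15;1 0 -31 0 -0.15;1 0 -10 0 -0.15;1 0 30 0 -0.15;1 0 70 0 0"}}

```text
time_s: 20.3
ee_pos: [0.5885, 0.0015, 0.1211]
tcp_rot: [0.732, 0.681, -0.001, -0.001]
ft_force: [0.4, -0.1, -0.8]
grip_width: 0.0428
grasp_force: 0.0
```

{"name": "drive_tool", "arguments": {"commands": "0 0 40 0 0;0 0 80 0 0;0 0 120 0 0;0 -20 150 0 0;0 -40 170 0 0;0 -40 170 0 0;0 -40 170 0 0;0 -40 170 0 0;0 -40 170 0 0;0 -40 170 0 0"}}

```text
time_s: 21.13
ee_pos: [0.5892, -0.0379, 0.2899]
tcp_rot: [0.732, 0.681, -0.0, -0.001]
ft_force: [-0.5, 0.1, -0.2]
grip_width: 0.0426
grasp_force: 0.0
```

```bash
python3 - <<'E'
from h import *
im,P,K,T=shot("wrist","w7.png")
F=R.from_euler("z",-3.9,degrees=True).as_matrix()[:2,:2]
for n,c,z0,z1,r in [("stub",(523.3,5.6),.05,.065,.03),("torch",(589.7,1.2),.026,.037,.062),("pick",(458.8,10),.022,.033,.042),("pickall",(458.8,10),.018,.033,.07),("gauge",(655.6,-3.5),.022,.035,.07)]:
    c=np.array(c)/1000; d=(P[...,:2]-c)@F
    m=(np.abs(d[...,0])<.032)&(np.abs(d[...,1])<.075)&(P[...,2]>z0)&(P[...,2]<z1)
    q=d[m]*1000; print(n,m.sum(),"z",np.median(P[m][:,2]).round(4),cv2.minAreaRect(q.astype(np.float32)))
look("gauge_in",.015,.03);look("bored_stub",.044)
E
```

```text
stub 523 z 0.0556 ((-3.2583484649658203, -2.2835311889648438), (35.11796951293945, 34.538997650146484), 0.7433965802192688)
torch 1266 z 0.0313 ((-1.2007856369018555, 0.9033432006835938), (25.831981658935547, 109.75949096679688), 0.23710313439369202)
pick 569 z 0.0272 ((-0.1888718605041504, 12.35610580444336), (14.503211975097656, 101.6487808227539), 0.6430616974830627)
pickall 633 z 0.027 ((-0.19843149185180664, 13.042808532714844), (14.514788627624512, 103.01934051513672), 0.567025899887085)
gauge 870 z 0.0285 ((-0.9555377960205078, -0.4401893615722656), (109.735595703125, 24.200876235961914), 89.71784973144531)
tcp [ 0.5893 -0.038   0.2901] yaw 85.9
gauge_in 0.39 13 mean [452.8 189.3  16.5] rect 450.1 189.3 size 17.6 2.2 long axis deg 175.4
tcp [ 0.5894 -0.0382  0.2904] yaw 85.9
```

View pics/w7.png

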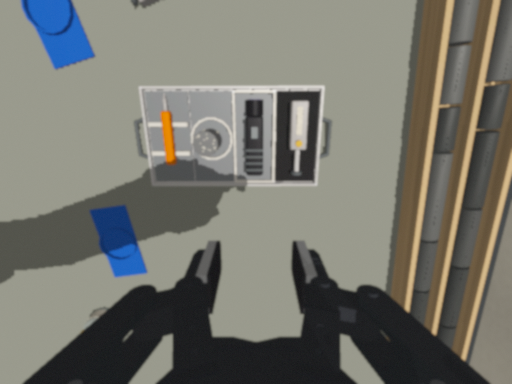

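All four things lie in their bays: pick (168,137), stub (208,140), torch (254,137), gauge (299,137). All are within a few millimetres of centre, so I'm handing in.

```bash
python3 -c "
from plant import arm
print(arm.finish_job())"
```

```text
the job is handed in; nothing more can be done
None
```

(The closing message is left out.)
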